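Roll a round bar into a V-block and slide it against the stop

TASK

Roll the thick round steel bar by its side across the bench, up the ramp and into the groove of the aluminium V-block; then push it on its end along the groove until its other end is against the V-block's stop plate. Only push the bar with the fingers: do not grip, lift or upend it. Leave all the other things where they stand, and leave the bar resting in the groove.

Things in the scene. Friction and masses are not known exactly. Their poses are not given: they have to be found in the camera images.
- bar: loose round bar of plain steel, 40 mm in diameter, 120 mm long, about 0.45 kg, by far the thickest round bar; it rolls at a light push; smooth, slightly oiled (friction about 0.35 on all). Origin at its centre (20 mm above the bench at the start); x axis along the bar, y and z turn as it rolls. It starts on the ramp's side, beyond the ramp's foot, roughly parallel to the groove (0.12 rad), its centre at V-block x = -23 to -40 mm
- vblock: low aluminium V-block fixed to the bench. Origin on the bench, under the middle of the groove; x axis along the groove towards the stop plate, z up. Groove: shallow V of 120 degrees, 130 mm long (x -65 to +65 mm), its bottom line at y = 0, 3 mm above the bench; the -x end is open. A bar lying in it has its centre at y = 0, 26 mm above the bench; if also against the stop, at x = +5 mm
- crest (a point): middle of the crest of the V's +y side, 11 mm above the bench, at y = +14 mm in the V-block's frame; the bar comes in over it, and drops into the groove once its centre has passed it
- ramp_foot (a point): middle of the foot of the ramp, on the bench at y = +60 mm in the V-block's frame; from here a plain flat ramp as long as the groove (130 mm) rises to the crest
- wall_top (a point): middle of the top inner edge of the back wall, 32 mm above the bench, at x = +22, y = -22 mm in the V-block's frame. The wall is 8 mm thick and runs from x = -20 to +65 mm; from x = -65 to -20 mm that side is only 16 mm high. The V's -y side reaches up to the wall, 16 mm high there
- stop_face (a point): point of the stop plate's inner face where the axis of the seated bar meets it: x = +65 mm, y = 0, 26 mm above the bench in the V-block's frame; axes as the V-block's. The plate is fixed, 10 mm thick, 40 mm high, from y = -30 to +24 mm
- post: bystander, loose: thin steel post 13 mm thick and 75 mm tall on a round foot 32 mm wide; origin under its centre
- mirror_mount: bystander, loose: black mirror mount with a round mirror, 50 x 50 x 58 mm high; origin under its centre
- driver: bystander, loose: screwdriver 170 mm long, lying; origin under its middle, x axis along it
- dropper: bystander, loose: small white bottle, 32 mm wide and 70 mm tall; origin under its centre
- lens_ring: bystander, loose: black ring lying flat, 50 mm wide, 12 mm high; origin under its centre
- card_box: bystander, loose: cardboard box 70 x 50 x 35 mm high; origin under its centre
- spacer: bystander, loose: short upright brass cylinder 24 mm wide, 30 mm tall; origin under its centre
Things that resemble listed ones, but are neither listed nor needed, are in the scene too. What is shaped like the bar but blue or purple is not meant.

How it is judged:
On the way, in this order (a step that is already met when the one before it is completed fails the run):
1. the bar has rolled at least a quarter turn (angle between bar's own z axis and vertical above 1.571 rad), for 0.05 s.
2. the bar lies in the groove of the V-block, not yet near the stop (y of bar in the frame of vblock between -0.003 and 0.003 m and z of bar in the frame of vblock between 0.0235 and 0.0285 m and angle between the x axis of bar and the x axis of vblock, either way round below 0.06 rad and x of bar in the frame of vblock below -0.002 m), for 0.2 s.
3. the bar's end is against the stop plate (y of bar in the frame of vblock between -0.003 and 0.003 m and z of bar in the frame of vblock between 0.0235 and 0.0285 m and angle between the x axis of bar and the x axis of vblock, either way round below 0.06 rad and x of bar in the frame of vblock above 0.001 m), for 0.2 s.
At the end, for the whole second after the job is handed in: the bar lies at rest in the groove (centre within 3 mm of the groove's middle line, 23.5 to 28.5 mm above the bench, parallel to it within 0.06 rad) with its end within 4 mm of the stop plate; nothing touches it but the V-block (all of step 3 and x of bar in the frame of vblock below 0.009 m and linear speed of bar below 0.01 m/s and angular speed of bar below 0.1 rad/s).
It fails at once if the bar is lifted (its centre more than 42 mm above the bench, or more than 28 mm before it reaches the ramp) (height (world z) of bar above 0.042 m or (height (world z) of bar above 0.028 m and y of bar in the frame of vblock above 0.065 m)).
It fails at once if the bar is upended (its axis more than about 30 degrees off level) (angle between bar's own x axis and vertical below 1.05 rad or angle between bar's own x axis and vertical above 2.09 rad).
It fails at once if another loose thing is moved by more than 15 mm (distance of any of post, mirror_mount, driver, dropper, lens_ring, card_box, spacer from where it was at the start of the episode above 0.015 m).
It also fails if it takes over 51 s, if anything falls off the work surface, if the arm or the gripper's body presses on something with over 40 N, if the wrist force passes 120 N, or if a joint passes its speed limit or range.

ROBOT

A 7-joint arm with a two-finger parallel gripper is mounted at the origin on the work surface. World frame = base frame: x ahead of the robot, y to its left, z up, the work surface at z = 0. Lengths are in m, angles in rad, forces in N, time in s.
With the tool pointing down it reaches from about 0.425 to 0.925 m from the base axis. Payload 6.8 kg.
Tool frame: the origin (TCP) lies midway between the tips of the shut fingers; the grasp point (between the pads) lies r.grip_point_offset behind it (r.grip_point_offset is the distance from the TCP to the grasp point, in m); z points along the fingers, y is the direction in which the jaws open and shut (so a half turn about z gives the same grasp; the last joint's range is limited). The gripper opens to 85 mm and grips with 20 to 120 N. Pads are 22 mm wide; open, the fingers measure 114 mm over their backs; the gripper's body (76 mm by 85 mm) begins 54 mm behind the grasp point. The pads swing forward as they close: fully open they stand 13 mm farther back than shut.
Start: joints at [1.186, 0.477, 0.022, 1.555, -0.011, 1.109, -0.083], TCP at [0.184, -0.649, 0.197] pointing down, gripper open.
Joint ranges: [-2.96, 2.96], [-0.34, 2.1], [-1.41, 1.46], [0.24, 2.44], [-1.37, 4.51], [0.17, 1.92], [-2.96, 2.96]. Speed limits (rad/s): [2.39, 2.39, 3.14, 3.14, 3.14, 3.14, 3.14].

INTERFACE

Orientations are given as a rotation vector (axis times angle).
In Python, from bench import r gives the robot as it stands. The module is installed in compiled form; this text tells all that it offers.
- The arm moves only by the tool play_rows, never from a script. Its argument "deltas" is a list of rows, each a list of 3 entries, a list of its own where there are three numbers: the finger opening in mm, from 0 to 85.4, then the shift along the tool's x, y, z in mm, then the turn, a rotation vector about the tool's x, y, z in rad. A call has 1 to 8 rows; each row is the pose to reach, as a shift and turn from the pose measured when the call began, along the tool's axes at that moment; what a row does not reach only later rows make up. A row lasts 1/8 s, in which the tool goes at most 62.5 mm and 10.7 degrees, less where a joint would pass 70% of its speed; a pose out of reach is approached as far as the arm can. A call with a gripper value outside its range is refused whole. The fingers move at their own pace and stop on an object; "squeeze" is the grip in N (left out, the last holds). Time passes only in rows, so rows that repeat a pose let the fingers close. It gives the time, the measured TCP pose, the force and the opening at its end, in the units of the state.
- r.get_obs(): the state, without advancing time (a new reading comes with each control period).
- r.grab_frame(name): name is "side" or "top"; returns (picture, depth): 400x640x3 uint8, red, green, blue; 400x640 float32, m along the optical axis (not along the pixel's ray), 0 where there is no reading.
- r.camera_model(name): a dict with "mtx" (3x3 intrinsics, pixels), "rvec" (rotation vector, rad) and "tvec" (3), from world to camera coordinates, as OpenCV has them. Camera axes: x right, y down, z forward; pixel columns grow to the right and rows downward; lengths in m; the calibration is good to about 2 mm. A picture is of the moment at which its call begins. camera_model takes no time and is no camera call.
- r.hand_in(): hands the job in, once; it reports no verdict.
The state is a dict: "clock": time; "joints": joint angles; "qvel": joint speeds; "tau": joint torques, N m; "tcp_pos": TCP position; "orientation": TCP orientation; "contact_force": force on the tool from outside, world axes, zero at the start; "moment": the same for the moment, N m; "grip_width": finger opening in m.
Only numpy, scipy, OpenCV 4.12 (cv2) and the standard library are available. Lean on these libraries where they do the work, as an engineer would, in place of code of your own. Each camera call takes 0.05 s, during which the arm holds its last target. There are 200 camera calls.

## Working session

There is one attempt and no reset: what is moved stays moved. The work goes in short steps, Python scripts to look and compute and a tool call to move; the robot and the scene stay as the last step left them, time stands still between calls to the robot, and variables do not carry over. Pictures are saved under pics/ and viewed, about 8 in all and at most 12, crops included, and the job is handed in when it is done.

Besides the shell and the picture viewer there is one more tool, called after ">>>" by a JSON object that holds its "op" and its "data", one argument or row to a line. play_rows: Moves the arm, as the interface text tells. Its arguments: {"type":"object","properties":{"deltas":{"type":"array"},"squeeze":{"type":"number"}},"required":["deltas"]}

```bash
mkdir -p pics; cat > h.py <<'E'
import numpy as np, cv2
from bench import r
def cam(n):
    m=r.camera_model(n);R=cv2.Rodrigues(np.array(m["rvec"],float))[0];return np.array(m["mtx"],float),R,np.array(m["tvec"],float).ravel()
def cloud(n,d):
    K,R,t=cam(n);v,u=np.mgrid[:400,:640]
    p=np.stack([(u-K[0,2])/K[0,0]*d,(v-K[1,2])/K[1,1]*d,d],-1)
    return (p-t)@R
def plane(n,uv,z):
    K,R,t=cam(n);uv=np.atleast_2d(uv).astype(float)
    a=(np.c_[uv,np.ones(len(uv))]@np.linalg.inv(K).T)@R;c=-R.T@t
    return c+a*((z-c[2])/a[:,2])[:,None]
def proj(n,P):
    K,R,t=cam(n);return cv2.projectPoints(np.atleast_2d(P).astype(float),R,t,K,None)[0][:,0]
def snap(n,f):
    p,d=r.grab_frame(n);cv2.imwrite(f"pics/{f}.png",p[:,:,::-1]);np.save(f"pics/{f}.npy",d);return p,d
E
python3 - <<'E'
from h import *
for n in("top","side"):
    p,d=snap(n,n+"0");K,R,t=cam(n);print(n,K[0,0],-R.T@t,R[2],(d>0).mean())
o=r.get_obs();print(o["tcp_pos"],o["orientation"],r.grip_point_offset,o["clock"])
E
```

```text
top 372.7782331395183 [0.5209201  0.01772413 0.88850687] [ 0.06891486 -0.0402962  -0.99680839] 0.99615625
side 455.4156814153512 [ 0.37814225 -0.63781378  0.66500798] [ 0.24462942  0.69825773 -0.67275002] 0.9960859375
[ 0.18426179 -0.64876531  0.19574522] [-3.11000387e+00 -4.33156770e-01  5.67901743e-04] 0.0187 0.1
```

View pics/top0.png

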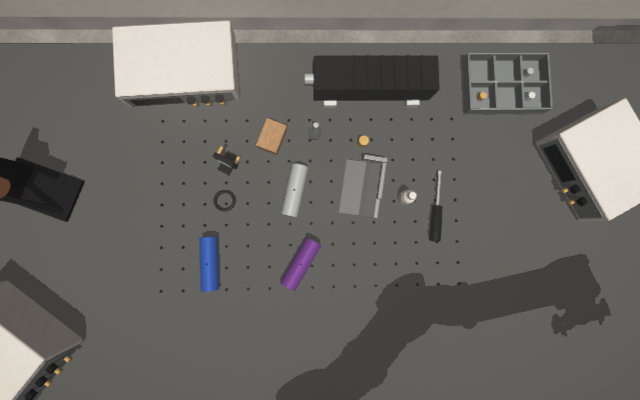

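View pics/side0.png

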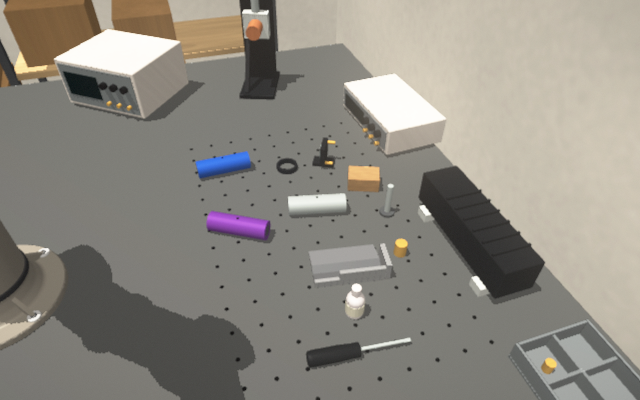

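The top view shows the steel bar at about (295,190). The V-block is at about (362,187), with its stop plate at (375,158) and its wall at (381,190). Blue and purple decoys lie below. Next I measure the bar and the V-block.

```bash
cat >> h.py <<'E'
def bar(n,img,d,zmin=.012,box=None,zc=.02):
    """bar pose from the cloud: bright grey blob"""
    P=cloud(n,d)
    m=(P[...,2]>zmin)&(P[...,2]<.06)
    if box is not None: m&=(P[...,0]>box[0])&(P[...,0]<box[1])&(P[...,1]>box[2])&(P[...,1]<box[3])
    c=img.astype(int); m&=(c.max(-1)-c.min(-1)<35)&(c.max(-1)>110)
    k,l,s,_=cv2.connectedComponentsWithStats(m.astype(np.uint8))
    i=1+np.argmax(s[1:,4]);return P[l==i],s[i]
E
python3 - <<'E'
from h import *
p=cv2.imread("pics/top0.png")[:,:,::-1];d=np.load("pics/top0.npy");P=cloud("top",d)
print("bench z",np.median(P[250:300,330:380,2]))
Q,s=bar("top",p,d,box=(.4,.7,-.0,.15));(c,sz,a)=cv2.minAreaRect(Q[:,:2].astype(np.float32))
print("bar",s,c,sz,a,np.percentile(Q[:,2],[5,50,98]))
B=P[150:225,335:392].reshape(-1,3);C=p[150:225,335:392].reshape(-1,3)
for lo,hi in((.028,.036),(.037,.045)):
    W=B[(B[:,2]>lo)&(B[:,2]<hi)];print(lo,len(W),cv2.minAreaRect(W[:,:2].astype(np.float32)))
g=cv2.resize(p[145:225,280:400],None,fx=6,fy=6,interpolation=cv2.INTER_CUBIC);cv2.imwrite("pics/crop.png",g[:,:,::-1])
for rr in(175,190,205): print(np.round(1000*P[rr,335:392:2,2]).astype(int))
for rr in(175,190,205): print(np.round(1000*P[rr,335:392:4,:2]).astype(int).tolist())
E
```

```text
bench z 0.0004664699304277049
bar [281 164  27  54 864] (0.6051394939422607, 0.03751335293054581) (0.038629189133644104, 0.12006956338882446) 76.59981536865234 [0.02775914 0.03769678 0.04230656]
0.028 155 ((0.638409435749054, -0.16050224006175995), (0.105788953602314, 0.04525252804160118), 18.024898529052734)
0.037 104 ((0.675214946269989, -0.1507902443408966), (0.05259140953421593, 0.010411675088107586), 79.40857696533203)
[ 3  0 -2 -1  1 -3  4  3  5  4  6 10  8 10 11 11  7  4  7  9 12 13 16 31
 31  4 -1  2  1]
[ 2  2 -1  0  1  3  3  2  3  8  8  9 12 10 10  4  3  6  9 13 14 17 33 33
  2  2  0  0  1]
[ 1  0 -1  2  3  4  5  5 10  7 12 11 12  6  6  4  3  9 13 17 19 17  0  0
  2  2  2  1  2]
[[642, -61], [643, -71], [642, -80], [642, -89], [642, -99], [641, -108], [641, -118], [640, -127], [641, -137], [641, -147], [640, -155], [639, -164], [637, -170], [641, -187], [641, -197]]
[[606, -60], [606, -70], [606, -79], [606, -89], [606, -98], [605, -107], [604, -116], [604, -126], [605, -137], [604, -145], [604, -154], [602, -159], [604, -175], [604, -186], [604, -195]]
[[570, -59], [570, -69], [570, -78], [570, -87], [569, -96], [569, -106], [569, -115], [569, -125], [569, -136], [568, -143], [568, -152], [569, -165], [568, -174], [568, -184], [568, -194]]
```

View pics/crop.png

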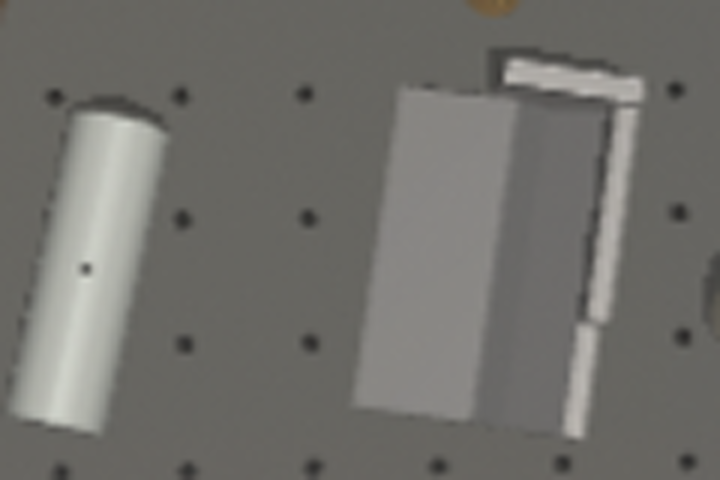

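The crop shows the ramp foot edge from (400,88) to (352,405), the crest from (518,98) to (473,418), and the wall and stop plate to the right. The bar spans (120,110) to (57,425). I fit the frames from these corners.

```bash
python3 - <<'E'
from h import *
f=lambda L:[(279.6+u/6,144.6+v/6) for u,v in L]
foot=plane("top",f([(400,88),(352,405)]),0);cr=plane("top",f([(518,98),(473,418)]),.011)
wl=plane("top",f([(618,106),(593,318)]),.032) ; st=plane("top",f([(503,86),(638,102)]),.040)
for n,q in(("foot",foot),("crest",cr),("wall in/outer?",wl),("stop inner",st)):
    e=q[0]-q[1];print(n,q[:,:2].round(4).tolist(),np.linalg.norm(e).round(4),np.degrees(np.arctan2(e[1],e[0])).round(2))
e=(foot[0]-foot[1])+(cr[0]-cr[1]);th=np.arctan2(e[1],e[0]);
def est(th):
    R=np.array([[np.cos(th),-np.sin(th)],[np.sin(th),np.cos(th)]])
    ex=[(foot.mean(0)[:2]-R@[0,.06]),(cr.mean(0)[:2]-R@[0,.014])];return ex,R
ex,R=est(th);o=np.mean(ex,0);print("th",np.degrees(th),ex,o)
print("stop in V",((st[:,:2]-o)@R).round(4).tolist(),"wall in V",((wl[:,:2]-o)@R).round(4).tolist())
b=plane("top",f([(120,112),(57,425)]),.03);e=b[0]-b[1];phi=np.arctan2(e[1],e[0])
p=cv2.imread("pics/top0.png")[:,:,::-1];d=np.load("pics/top0.npy")
Q,_=bar("top",p,d,box=(.4,.7,-.0,.15));_,_,vt=np.linalg.svd(Q[:,:2]-Q[:,:2].mean(0),full_matrices=False)
print("bar",b[:,:2],np.degrees(phi),"svd",vt[0],np.degrees(np.arctan2(vt[0,1],vt[0,0])))
ps=cv2.imread("pics/side0.png")[:,:,::-1];ds=np.load("pics/side0.npy");Qs,_=bar("side",ps,ds,box=(.4,.7,-.0,.1))
print("side bar",cv2.minAreaRect(Qs[:,:2].astype(np.float32)),Qs[:,2].max())
print("bar in V",((np.array([[.605,.0375],b.mean(0)[:2]])-o)@R))
for n,m in(("dropper",(408,197)),("spacer",(364,141)),("card",(272,136)),("post",(315,130)),("ring",(225,201)),("purple",(300,264))):
    x=plane("top",m,.03)[0];print(n,x.round(3),((x[:2]-o)@R).round(3))
E
```

```text
foot [[0.6806, -0.089], [0.5533, -0.0665]] 0.1293 -9.98
crest [[0.674, -0.1347], [0.5469, -0.1132]] 0.1289 -9.61
wall in/outer? [[0.6667, -0.1702], [0.5841, -0.1578]] 0.0836 -8.53
stop inner [[0.6737, -0.124], [0.6668, -0.1763]] 0.0527 82.47
th -9.796414214368042 [array([ 0.60676881, -0.13687424]), array([ 0.60809102, -0.1377697 ])] [ 0.60742991 -0.13732197]
stop in V [[0.0631, 0.0244], [0.0651, -0.0283]] wall in V [[0.064, -0.0223], [-0.0195, -0.0241]]
bar [[0.66725975 0.02364936]
 [0.54663977 0.0497264 ]] -12.199126240751424 svd [-0.97199481  0.23500233] 166.40824015707383
side bar ((0.6052368879318237, 0.0335501953959465), (0.037248291075229645, 0.1207314282655716), 80.03189086914062) 0.042507263103568
bar in V [[-0.03214006  0.17185937]
 [-0.03008055  0.17139084]]
dropper [ 0.584 -0.228  0.03 ] [-0.007 -0.093]
spacer [ 0.718 -0.128  0.03 ] [0.107 0.028]
card [0.732 0.087 0.03 ] [0.085 0.242]
post [ 0.745 -0.014  0.03 ] [0.115 0.145]
ring [0.582 0.196 0.03 ] [-0.081  0.324]
purple [0.436 0.027 0.03 ] [-0.197  0.132]
```

V-block: about (0.607,-0.137), yaw about -9.3°. Bar: about (0.605,0.036), yaw about -13°. The sizes agree with those given. I go behind the bar with the jaws spread along the groove direction.

>>> {"op": "play_rows", "data": {
  "deltas": [
    [70, [60, -50, 0], [0, 0, -0.14]],
    [70, [115, -105, 0], [0, 0, -0.28]],
    [70, [170, -160, 0], [0, 0, -0.42]],
    [70, [225, -215, 0], [0, 0, -0.56]],
    [70, [280, -265, 0], [0, 0, -0.7]],
    [70, [335, -320, 0], [0, 0, -0.85]],
    [70, [390, -372, 0], [0, 0, -1.0]],
    [70, [445, -425, 0], [0, 0, -1.132]]
  ]
}}

```text
clock: 1.1
tcp_pos: [0.4383, -0.2167, 0.1962]
orientation: [-2.389, -2.039, -0.001]
contact_force: [2.0, 0.1, -0.4]
grip_width: 0.0701
```

```bash
cat >> h.py <<'E'
O=np.array([.6073,-.1373]);YAW=np.radians(-9.3)
RV=np.array([[np.cos(YAW),-np.sin(YAW)],[np.sin(YAW),np.cos(YAW)]])
def toV(p): return (np.asarray(p)[...,:2]-O)@RV
def goal(vx,vy,z):
    """shift (mm) in tool axes and turn to V-frame point, tool y along V x"""
    o=r.get_obs();R=cv2.Rodrigues(np.array(o["orientation"],float))[0]
    t=np.r_[O+RV@[vx,vy],z];Rg=np.c_[np.r_[RV[:,1],0],np.r_[RV[:,0],0],[0,0,-1]]
    print("t",o["clock"],"tcp",np.round(o["tcp_pos"],4),"V",toV(o["tcp_pos"]).round(4),"F",np.round(o["contact_force"],1),"w",o["grip_width"])
    print("shift",(R.T@(t-o["tcp_pos"])*1000).round(1),"turn",cv2.Rodrigues(R.T@Rg)[0].ravel().round(3))
E
python3 -c "
from h import *
goal(-.031,.225,.10)"
```

```text
t 1.1 tcp [ 0.4383 -0.2167  0.1962] V [-0.1539 -0.1056] F [ 2.   0.1 -0.4] w 0.07012747858950583
shift [330.  124.5  96.5] turn [-0.001 -0.001  0.005]
```

>>> {"op": "play_rows", "data": {
  "deltas": [
    [70, [55, 20, 0], [0, 0, 0]],
    [70, [110, 41, 0], [0, 0, 0]],
    [70, [165, 62, 0], [0, 0, 0]],
    [70, [220, 83, 10], [0, 0, 0]],
    [70, [275, 104, 30], [0, 0, 0]],
    [70, [315, 118, 60], [0, 0, 0.005]],
    [70, [330, 124, 90], [0, 0, 0.005]],
    [70, [330, 124, 97], [0, 0, 0.005]]
  ]
}}

```text
clock: 2.1
tcp_pos: [0.6109, 0.0911, 0.097]
orientation: [-2.389, -2.034, 0.004]
contact_force: [-0.2, -0.7, -0.7]
grip_width: 0.0698
```

```bash
python3 -c "
from h import *
goal(-.031,.225,.003)
p,d=snap('side','side1')
cv2.imwrite('pics/s1.png',cv2.resize(p[60:300,200:500],None,fx=2.5,fy=2.5)[:,:,::-1])"
```

```text
t 2.1 tcp [0.6109 0.0911 0.097 ] V [-0.0333  0.226 ] F [-0.2 -0.7 -0.7] w 0.06984013814534323
shift [-1.1  2.8 94. ] turn [-0.005 -0.001  0.002]
```

View pics/s1.png

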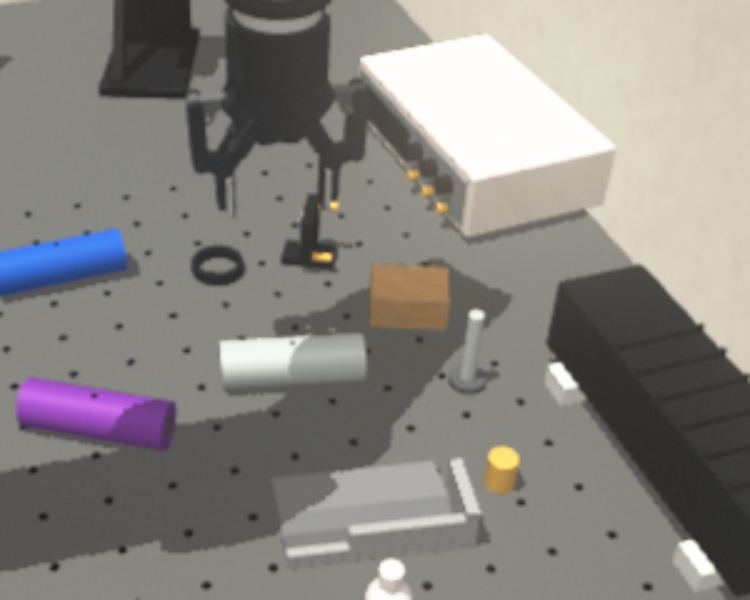

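The jaws are spread behind the bar at about (280,180), and the bar is at (290,362). The surroundings are clear, so I descend.

>>> {"op": "play_rows", "data": {
  "deltas": [
    [70, [0, 1, 30], [0, 0, 0]],
    [70, [0, 2, 55], [0, 0, 0]],
    [70, [-1, 3, 75], [0, 0, 0]],
    [70, [-1, 3, 88], [0, 0, 0]],
    [70, [-1, 3, 91], [0, 0, 0]],
    [70, [-1, 3, 91], [0, 0, 0]]
  ]
}}

```text
clock: 2.9
tcp_pos: [0.6138, 0.0883, 0.0068]
orientation: [-2.392, -2.033, 0.004]
contact_force: [-0.7, 0.5, -0.4]
grip_width: 0.0702
```

>>> {"op": "play_rows", "data": {
  "deltas": [
    [70, [-6, 0, 0], [0, 0, 0]],
    [70, [-12, 0, 0], [0, 0, 0]],
    [70, [-17, 0, 0], [0, 0, 0]],
    [70, [-22, 0, 0], [0, 0, 0]],
    [70, [-27, 0, 0], [0, 0, 0]],
    [70, [-32, 0, 0], [0, 0, 0]],
    [70, [-36, 0, 0], [0, 0, 0]],
    [70, [-40, 0, 0], [0, 0, 0]]
  ]
}}

```text
clock: 3.9
tcp_pos: [0.6073, 0.0486, 0.0068]
orientation: [-2.391, -2.033, 0.004]
contact_force: [-0.6, -0.1, 1.4]
grip_width: 0.0703
```

```bash
cat >> h.py <<'E'
def look(f,view=False):
    for n in("top","side"):
        p,d=snap(n,n+f)
        try:
            Q,s=bar(n,p,d,box=(.4,.72,-.17,.08),zmin=.02);_,_,vt=np.linalg.svd(Q[:,:2]-Q[:,:2].mean(0),full_matrices=False)
            c=cv2.minAreaRect(Q[:,:2].astype(np.float32));a=(np.degrees(np.arctan2(vt[0,1],vt[0,0]))+90)%180-90
            print(n,len(Q),"V",toV(c[0]).round(4),"size",np.round(c[1],3),"yaw",a.round(1),"zmax",np.percentile(Q[:,2],98).round(4))
        except Exception as e: print(n,e)
        if view: cv2.imwrite(f"pics/v{n}{f}.png",cv2.resize(p[100:260,240:440],None,fx=4,fy=3.75)[:,:,::-1] if n=="top" else cv2.resize(p[100:320,220:460],None,fx=2.7,fy=2.7)[:,:,::-1])
E
python3 -c "
from h import *
goal(-.031,.18,.003);look('2',True)"
```

```text
t 3.9 tcp [0.6073 0.0486 0.0068] V [-0.03    0.1835] F [-0.6 -0.1  1.4] w 0.07032132177903669
shift [-3.5 -1.   3.8] turn [-0.004 -0.     0.   ]
top 97 V [ 0.0194 -0.0251] size [0.008 0.081] yaw -8.0 zmax 0.0353
side 917 V [-0.0294  0.1696] size [0.036 0.12 ] yaw -13.3 zmax 0.0417
```

View pics/vside2.png

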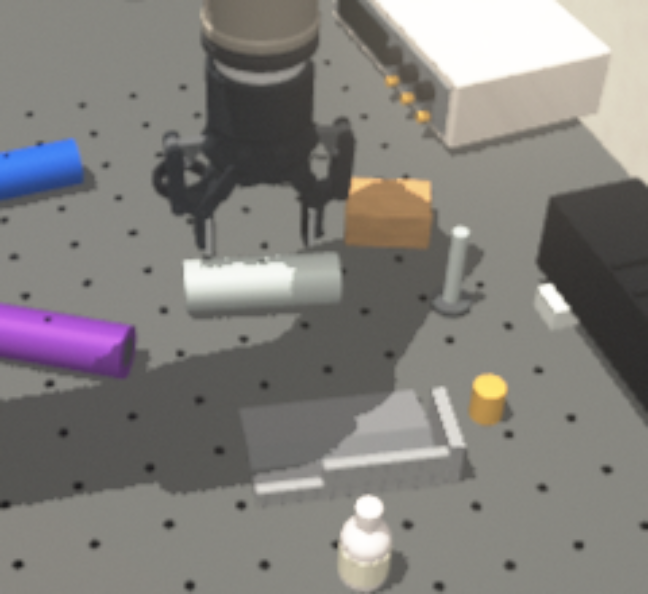

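The fingers stand just behind the bar at about (205,245) and (310,240) in the crop. I check the finger-to-bar gap from the side view's depth.

```bash
python3 - <<'E'
from h import *
d=np.load("pics/side2.npy");P=cloud("side",d);V=toV(P)
for lo,hi in((.025,.045),(.045,.055),(.055,.075)):
  m=(P[...,2]>lo)&(P[...,2]<hi)&(abs(V[...,0]+.03)<.07)&(V[...,1]>.14)&(V[...,1]<.23)
  for nm,q in(("left",m&(V[...,0]<-.03)),("right",m&(V[...,0]>-.03))):
    print(lo,nm,q.sum(),np.percentile(V[q][:,1],[2,10,50,90,98]).round(3) if q.sum() else "",np.percentile(V[q][:,0],[5,95]).round(3) if q.sum() else "")
d=np.load("pics/top2.npy");P=cloud("top",d);V=toV(P);m=(P[...,2]>.02)&(P[...,2]<.05)&(abs(V[...,0]+.03)<.08)&(V[...,1]>.1)&(V[...,1]<.23)
print(m.sum(),np.percentile(V[m][:,1],[2,50,98]))
E
```

```text
0.025 left 403 [0.155 0.157 0.165 0.179 0.184] [-0.087 -0.033]
0.025 right 400 [0.151 0.153 0.161 0.176 0.181] [-0.027  0.027]
0.045 left 4 [0.174 0.174 0.174 0.174 0.175] [-0.071 -0.067]
0.045 right 8 [0.171 0.171 0.176 0.189 0.189] [0.005 0.01 ]
0.055 left 52 [0.17  0.172 0.175 0.177 0.18 ] [-0.079 -0.067]
0.055 right 61 [0.171 0.172 0.176 0.188 0.191] [0.005 0.017]Traceback (most recent call last):
  File "<stdin>", line 8, in <module>
    return _quantile_unchecked(
        a, q, axis, out, overwrite_input, method, keepdims, weights)
    return _ureduce(a,
                    func=_quantile_ureduce_func,
    ...<5 lines>...
                    overwrite_input=overwrite_input,
                    method=method)
    r = func(a, **kwargs)
    result = _quantile(arr,
                       quantiles=q,
    ...<2 lines>...
                       out=out,
                       weights=wgt)
    slices_having_nans = np.isnan(arr[-1, ...])
                                  ~~~^^^^^^^^^
IndexError: index -1 is out of bounds for axis 0 with size 0
```

```bash
python3 - <<'E'
from h import *
w=lambda x,y,z:np.r_[O+RV@[x,y],z]
for z in(.007,.015,.03,.045,.06): print(z,proj("side",[w(-.072,.1725,z),w(.012,.1725,z)]).round(1).tolist())
p=cv2.imread("pics/side2.png")[:,:,::-1];d=np.load("pics/side2.npy");P=cloud("side",d);V=toV(P)
for c in(295,297,335): print(c);[print(i,p[i,c],V[i,c].round(3),P[i,c,2].round(3)) for i in range(178,204,2)]
E
```

```text
0.007 [[296.1, 210.3], [335.1, 206.3]]
0.015 [[296.0, 207.5], [335.2, 203.5]]
0.03 [[295.8, 202.2], [335.4, 198.2]]
0.045 [[295.7, 196.8], [335.7, 192.8]]
0.06 [[295.5, 191.3], [335.9, 187.3]]
295
178 [60 60 62] [-0.072  0.172] 0.095
180 [55 56 58] [-0.072  0.173] 0.089
182 [66 67 68] [-0.072  0.178] 0.08
184 [61 62 63] [-0.072  0.176] 0.077
186 [62 63 64] [-0.072  0.177] 0.07
188 [65 66 67] [-0.072  0.176] 0.066
190 [59 59 61] [-0.072  0.178] 0.059
192 [99 98 97] [-0.066  0.241] -0.0
194 [105 105 101] [-0.067  0.234] -0.0
196 [134 137 131] [-0.072  0.182] 0.039
198 [208 213 204] [-0.073  0.174] 0.041
200 [246 247 243] [-0.074  0.17 ] 0.038
202 [247 249 245] [-0.074  0.166] 0.037
297
178 [54 55 57] [-0.068  0.171] 0.096
180 [77 78 78] [-0.068  0.176] 0.086
182 [141 140 136] [-0.069  0.171] 0.085
184 [139 139 136] [-0.068  0.174] 0.077
186 [144 143 140] [-0.069  0.172] 0.074
188 [142 142 139] [-0.068  0.175] 0.067
190 [144 143 140] [-0.069  0.173] 0.063
192 [143 143 140] [-0.069  0.172] 0.058
194 [121 121 118] [-0.069  0.174] 0.051
196 [129 131 125] [-0.068  0.181] 0.04
198 [162 166 159] [-0.069  0.175] 0.039
200 [246 248 244] [-0.07  0.17] 0.038
202 [248 249 245] [-0.07   0.166] 0.036
335
178 [135 135 130] [0.009 0.172] 0.086
180 [132 130 127] [0.009 0.173] 0.08
182 [137 136 132] [0.01  0.174] 0.073
184 [137 137 132] [0.01  0.173] 0.069
186 [138 137 133] [0.01  0.172] 0.064
188 [137 137 133] [0.01  0.172] 0.059
190 [132 131 128] [0.011 0.174] 0.052
192 [92 91 87] [0.022 0.226] 0.001
194 [138 140 134] [0.011 0.175] 0.04
196 [162 165 157] [0.01  0.168] 0.04
198 [170 173 165] [0.009 0.164] 0.038
200 [180 184 175] [0.009 0.16 ] 0.036
202 [178 184 175] [0.008 0.156] 0.035
```

```bash
python3 - <<'E'
from h import *
for f,n,yc in(("side1","side",.226),("side2","side",.1835),("top2","top",.1835)):
  d=np.load(f"pics/{f}.npy");P=cloud(n,d);V=toV(P)
  m=(abs(V[...,1]-yc)<.02)&(abs(V[...,0]+.03)<.07)&(P[...,2]>.044)&(P[...,2]<.2)
  for nm,q in(("L",m&(V[...,0]<-.03)),("R",m&(V[...,0]>-.03))):
    z=P[q][:,2];print(f,nm,q.sum(),np.percentile(z,[0,1,5,10]).round(3) if q.sum() else "")
o=r.get_obs();print(o["joints"])
E
```

```text
side1 L 282 [0.14  0.144 0.149 0.153]
side1 R 284 [0.139 0.143 0.148 0.152]
side2 L 954 [0.05  0.058 0.073 0.093]
side2 R 850 [0.051 0.056 0.067 0.08 ]
top2 L 0 
top2 R 0 
[ 0.15792007  0.64762248 -0.45761194  1.82515657  0.39380983  0.763672
 -0.67149783]
```

Measured twice, the open fingertips sit about 43 mm above the reported TCP. They are at z ≈ 50 mm, above the bar, and the bar has not moved. I back off and lower by the observed offset, watching the force.

>>> {"op": "play_rows", "data": {
  "deltas": [
    [70, [12, 0, 0], [0, 0, 0]],
    [70, [28, 0, 0], [0, 0, 0]],
    [70, [40, 0, 0], [0, 0, 0]],
    [70, [40, 0, 8], [0, 0, 0]],
    [70, [40, 0, 16], [0, 0, 0]],
    [70, [40, 0, 24], [0, 0, 0]],
    [70, [40, 0, 28], [0, 0, 0]],
    [70, [40, 0, 28], [0, 0, 0]]
  ]
}}

```text
clock: 5.0
tcp_pos: [0.6134, 0.0873, -0.0217]
orientation: [-2.392, -2.031, 0.005]
contact_force: [-0.4, 0.1, 0.4]
grip_width: 0.0698
```

```bash
python3 - <<'E'
from h import *
goal(-.031,.2,-.03)
p,d=snap("side","side3");P=cloud("side",d);V=toV(P)
cv2.imwrite('pics/vside3.png',cv2.resize(p[100:300,220:460],None,fx=3,fy=3)[:,:,::-1])
m=(abs(V[...,1]-.222)<.022)&(abs(V[...,0]+.03)<.07)&(P[...,2]>.004)&(P[...,2]<.2)
for q in(m&(V[...,0]<-.03),m&(V[...,0]>-.03)): print(np.percentile(P[q][:,2],[0,1,5,10]).round(3),np.percentile(V[q][:,1],[2,50]).round(3))
E
```

```text
t 5.0 tcp [ 0.6134  0.0873 -0.0217] V [-0.0303  0.2226] F [-0.4  0.1  0.4] w 0.0697514734655174
shift [-22.6  -0.6   8.3] turn [-0.005  0.001 -0.001]
[0.022 0.031 0.046 0.066] [0.202 0.213]
[0.019 0.027 0.039 0.054] [0.202 0.213]
```

View pics/vside3.png

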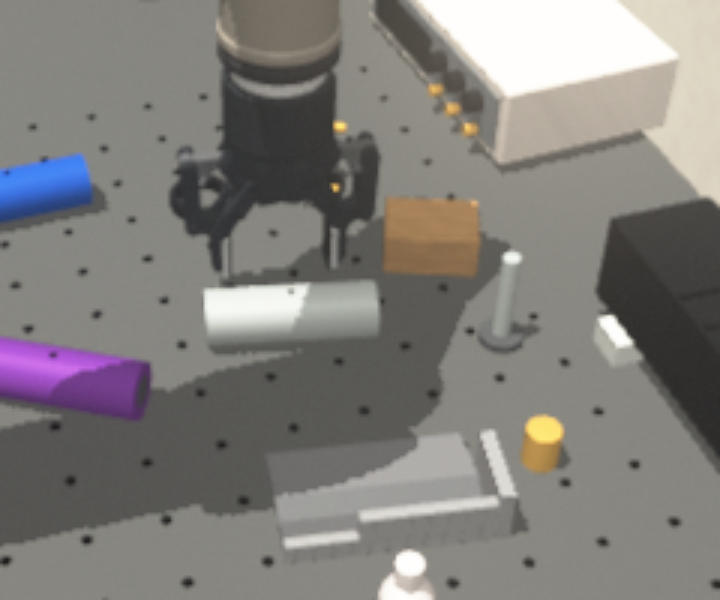

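Confirmed: the tips are at about 20 mm with the TCP reading -21.7 mm, and the bar is clear in front. I lower to a tip height of about 10 mm and start pushing.

>>> {"op": "play_rows", "data": {
  "deltas": [
    [70, [0, 0, 5], [0, 0, 0]],
    [70, [0, 0, 11], [0, 0, 0]],
    [70, [-6, 0, 11], [0, 0, 0]],
    [70, [-12, 0, 11], [0, 0, 0]],
    [70, [-17, 0, 11], [0, 0, 0]],
    [70, [-22, 0, 11], [0, 0, 0]],
    [70, [-27, 0, 11], [0, 0, 0]],
    [70, [-32, 0, 11], [0, 0, 0]]
  ]
}}

```text
clock: 6.05
tcp_pos: [0.6084, 0.0555, -0.0323]
orientation: [-2.393, -2.032, 0.004]
contact_force: [0.9, -0.5, 0.2]
grip_width: 0.0698
```

>>> {"op": "play_rows", "data": {
  "deltas": [
    [70, [-5, 0, 0], [0, 0, 0]],
    [70, [-10, 0, 0], [0, 0, 0]],
    [70, [-15, 0, 0], [0, 0, 0]],
    [70, [-20, 0, 0], [0, 0, 0]],
    [70, [-25, 0, 0], [0, 0, 0]],
    [70, [-30, 0, 0], [0, 0, 0]],
    [70, [-35, 0, 0], [0, 0, 0]],
    [70, [-40, 0, 0], [0, 0, 0]]
  ]
}}

```text
clock: 7.05
tcp_pos: [0.6019, 0.0157, -0.0323]
orientation: [-2.393, -2.031, 0.004]
contact_force: [-0.2, 0.5, -1.3]
grip_width: 0.07
```

```bash
python3 -c "
from h import *
goal(-.031,.11,-.033);look('4')"
```

```text
t 7.05 tcp [ 0.6019  0.0157 -0.0323] V [-0.0301  0.1501] F [-0.2  0.5 -1.3] w 0.06997000585693594
shift [-40.1  -0.9   0.7] turn [-0.004  0.    -0.001]
top 98 V [ 0.0207 -0.025 ] size [0.008 0.083] yaw -8.1 zmax 0.0359
side 1050 V [-0.0328  0.1179] size [0.05 0.12] yaw -12.8 zmax 0.0415
```

>>> {"op": "play_rows", "data": {
  "deltas": [
    [70, [-5, 0, 0], [0, 0, 0]],
    [70, [-10, 0, 0], [0, 0, 0]],
    [70, [-15, 0, 0], [0, 0, 0]],
    [70, [-20, 0, 0], [0, 0, 0]],
    [70, [-25, 0, 0], [0, 0, 0]],
    [70, [-30, 0, 0], [0, 0, 0]],
    [70, [-35, 0, 0], [0, 0, 0]],
    [70, [-40, 0, 0], [0, 0, 0]]
  ]
}}

```text
clock: 8.15
tcp_pos: [0.5951, -0.0249, -0.0323]
orientation: [-2.394, -2.03, 0.005]
contact_force: [0.0, -0.1, -0.1]
grip_width: 0.0698
```

```bash
python3 -c "
from h import *
goal(-.031,.07,-.031);look('5',True)"
```

```text
t 8.15 tcp [ 0.5951 -0.0249 -0.0323] V [-0.0302  0.109 ] F [ 0.  -0.1 -0.1] w 0.06975487874556316
shift [-39.   -0.8  -1.3] turn [-0.004  0.001 -0.002]
top 84 V [0.0694 0.0012] size [0.045 0.01 ] yaw 79.5 zmax 0.0436
side 1149 V [-0.0356  0.0748] size [0.048 0.121] yaw -13.0 zmax 0.0416
```

View pics/vside5.png

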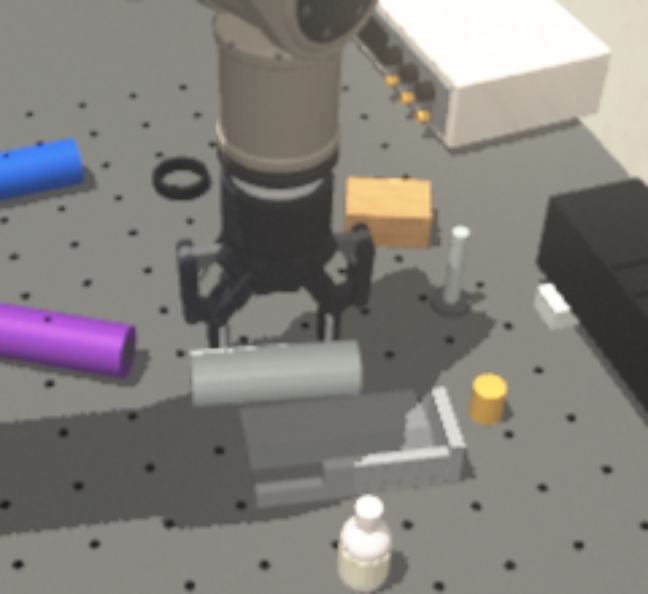

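The bar, at crop (275,375), is at the ramp foot with both fingers behind it, x ≈ -35 mm. I continue up the ramp while raising the tips.

>>> {"op": "play_rows", "data": {
  "deltas": [
    [70, [-5, 0, 0], [0, 0, 0]],
    [70, [-10, 0, 0], [0, 0, 0]],
    [70, [-15, 0, 0], [0, 0, 0]],
    [70, [-20, 0, 0], [0, 0, 0]],
    [70, [-25, 0, 0], [0, 0, 0]],
    [70, [-30, 0, 0], [0, 0, 0]],
    [70, [-35, 0, -1], [0, 0, 0]],
    [70, [-40, 0, -2], [0, 0, 0]]
  ]
}}

```text
clock: 9.25
tcp_pos: [0.5898, -0.0628, -0.0295]
orientation: [-2.393, -2.032, 0.001]
contact_force: [1.3, 6.2, 3.8]
grip_width: 0.0705
```

```bash
python3 -c "
from h import *
goal(-.031,.045,-.027);look('6')"
```

```text
t 9.25 tcp [ 0.5898 -0.0628 -0.0295] V [-0.0293  0.0707] F [1.3 6.2 3.8] w 0.07045712529367551
shift [-25.7  -1.7  -2.6] turn [-0.002 -0.001 -0.001]
top attempt to get argmax of an empty sequence
side 1332 V [-0.0358  0.0399] size [0.046 0.12 ] yaw -9.9 zmax 0.0474
```

>>> {"op": "play_rows", "data": {
  "deltas": [
    [70, [-4, 0, -1], [0, 0, 0]],
    [70, [-8, 0, -2], [0, 0, 0]],
    [70, [-12, 0, -3], [0, 0, 0]],
    [70, [-16, 0, -4], [0, 0, 0]],
    [70, [-19, 0, -5], [0, 0, 0]],
    [70, [-22, 0, -5], [0, 0, 0]]
  ]
}}

```text
clock: 10.1
tcp_pos: [0.5863, -0.0851, -0.0244]
orientation: [-2.394, -2.032, 0.001]
contact_force: [1.1, 2.2, 1.5]
grip_width: 0.0701
```

```bash
python3 -c "
from h import *
goal(-.031,.045,-.027);look('7')"
```

```text
t 10.1 tcp [ 0.5863 -0.0851 -0.0244] V [-0.0292  0.0481] F [1.1 2.2 1.5] w 0.0700539625501803
shift [-3.1 -1.8  2.6] turn [-0.002 -0.001 -0.001]
top 2 V [-0.0937  0.0215] size [0.002 0.   ] yaw -5.4 zmax 0.0518
side 1446 V [-0.0359  0.0161] size [0.044 0.12 ] yaw -9.3 zmax 0.052
```

>>> {"op": "play_rows", "data": {
  "deltas": [
    [70, [-2, 0, -1], [0, 0, 0]],
    [70, [-4, 0, -1], [0, 0, 0]],
    [70, [-6, 0, -1], [0, 0, 0]],
    [70, [-7, 0, -1], [0, 0, 0]],
    [70, [-7, 0, -1], [0, 0, 0]],
    [70, [-7, 0, -1], [0, 0, 0]]
  ]
}}

```text
clock: 10.95
tcp_pos: [0.5841, -0.0942, -0.0239]
orientation: [-2.396, -2.03, 0.005]
contact_force: [-0.0, 1.0, -0.4]
grip_width: 0.0699
```

```bash
python3 -c "
from h import *
goal(-.031,.08,.03);look('8',True)"
```

```text
t 10.95 tcp [ 0.5841 -0.0942 -0.0239] V [-0.0298  0.0388] F [-0.   1.  -0.4] w 0.06985719334489848
shift [ 41.1  -1.5 -54. ] turn [-0.003  0.002 -0.002]
top 6 V [-0.0922  0.0105] size [0.002 0.007] yaw 5.6 zmax 0.0479
side 1780 V [-0.01    0.0023] size [0.066 0.173] yaw -10.9 zmax 0.0474
```

View pics/vside8.png

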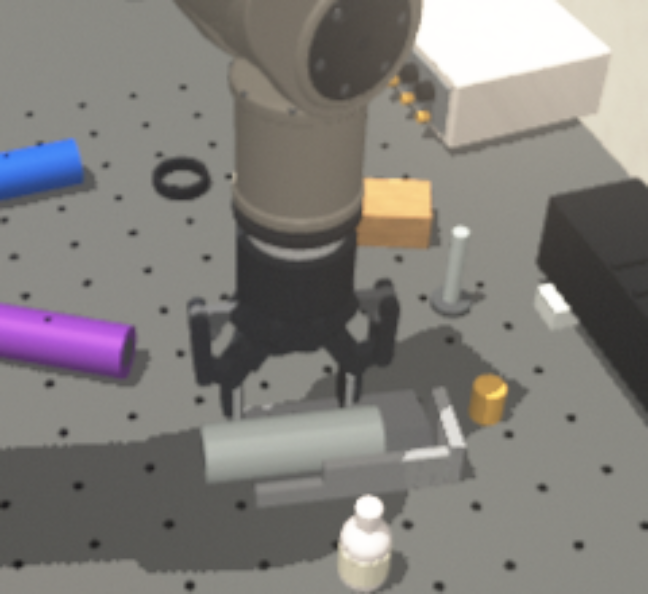

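The bar has dropped into the groove, at crop (295,440) and x ≈ -35 mm, clear of the stop. I retreat, rise, shut the fingers and go to the open end.

>>> {"op": "play_rows", "data": {
  "deltas": [
    [70, [15, 0, 0], [0, 0, 0]],
    [70, [30, 0, -5], [0, 0, 0]],
    [70, [32, 0, -45], [0, 0, 0]],
    [40, [32, 0, -80], [0, 0, 0]],
    [10, [15, -50, -80], [0, 0, 0]],
    [0, [-10, -80, -80], [0, 0, 0]],
    [0, [-38, -105, -80], [0, 0, 0]],
    [0, [-38, -108, -80], [0, 0, 0]]
  ]
}}

```text
clock: 12.05
tcp_pos: [0.4696, -0.1147, 0.0566]
orientation: [-2.397, -2.028, 0.008]
contact_force: [1.2, 1.3, 0.4]
grip_width: -0.0002
```

```bash
python3 - <<'E'
from h import *
goal(-.135,.0,-.01);look('9',True)
P=cloud("side",np.load("pics/side9.npy"));V=toV(P)
m=(abs(V[...,1])<.03)&(abs(V[...,0]+.137)<.03)&(P[...,2]>.01)&(P[...,2]<.2)
print(np.percentile(P[m][:,2],[0,1,3,5]).round(3))
for lo in(.08,.09,.1,.11):
  q=m&(P[...,2]>lo)&(P[...,2]<lo+.01);print(lo,q.sum(),np.percentile(V[q],[2,98],axis=0).round(3).tolist() if q.sum() else "")
E
```

```text
t 12.05 tcp [ 0.4696 -0.1147  0.0566] V [-0.1395  0.    ] F [1.2 1.3 0.4] w -0.00022222860812939196
shift [ 0.2  4.8 66.6] turn [-0.005  0.003 -0.004]
top 582 V [-0.0367 -0.0015] size [0.03  0.119] yaw -11.2 zmax 0.0487
side 1746 V [-0.0101 -0.0047] size [0.053 0.173] yaw -9.4 zmax 0.047
[0.094 0.098 0.103 0.106]
0.08 0 
0.09 27 [[-0.149, -0.009], [-0.128, -0.002]]
0.1 66 [[-0.151, -0.01], [-0.126, -0.002]]
0.11 65 [[-0.152, -0.01], [-0.125, -0.003]]
```

View pics/vside9.png

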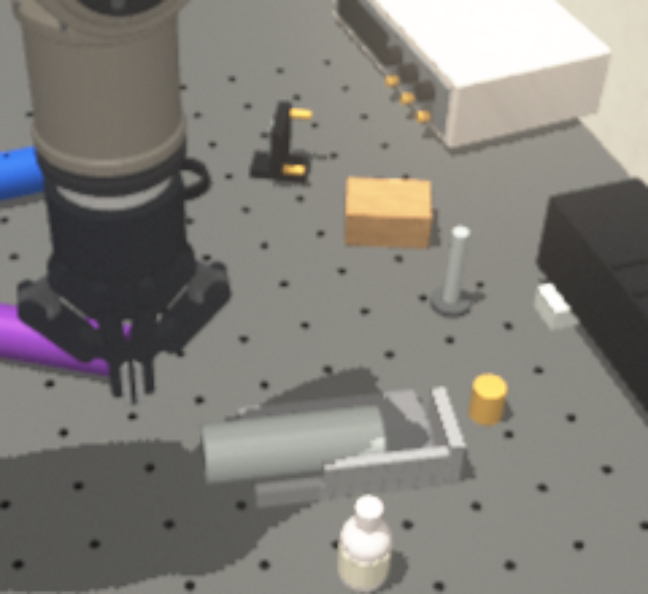

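The bar is seated and the shut fingers are off its open end. The tip is about 37 mm above the TCP reading and about 21 mm thick. I descend to a tip height of about 20 mm and push along the groove.

>>> {"op": "play_rows", "data": {
  "deltas": [
    [0, [0, 0, 30], [0, 0, 0]],
    [0, [0, 0, 60], [0, 0, 0]],
    [0, [0, 0, 74], [0, 0, 0]],
    [0, [0, 7, 74], [0, 0, 0]],
    [0, [0, 14, 74], [0, 0, 0]],
    [0, [0, 20, 74], [0, 0, 0]],
    [0, [0, 25, 74], [0, 0, 0]],
    [0, [0, 29, 74], [0, 0, 0]]
  ]
}}

```text
clock: 13.15
tcp_pos: [0.5003, -0.1177, -0.0169]
orientation: [-2.395, -2.031, 0.005]
contact_force: [-3.9, 0.5, 2.1]
grip_width: -0.0
```

>>> {"op": "play_rows", "data": {
  "deltas": [
    [0, [0, 4, 0], [0, 0, 0]],
    [0, [0, 8, 0], [0, 0, 0]],
    [0, [0, 12, 0], [0, 0, 0]],
    [0, [0, 16, 0], [0, 0, 0]],
    [0, [0, 20, 0], [0, 0, 0]],
    [0, [0, 23, 0], [0, 0, 0]],
    [0, [0, 26, 0], [0, 0, 0]],
    [0, [0, 28, 0], [0, 0, 0]]
  ]
}}

```text
clock: 14.15
tcp_pos: [0.5281, -0.1223, -0.017]
orientation: [-2.395, -2.031, 0.005]
contact_force: [-3.4, -0.3, -1.6]
grip_width: 0.0002
```

```bash
python3 -c "
from h import *
goal(-.066,.0,-.017);look('10',True)"
```

```text
t 14.15 tcp [ 0.5281 -0.1223 -0.017 ] V [-0.0805  0.002 ] F [-3.4 -0.3 -1.6] w 0.0001853847660757584
shift [-2.  14.6 -0.1] turn [-0.003  0.002 -0.002]
top 339 V [ 0.0149 -0.001 ] size [0.028 0.073] yaw -12.9 zmax 0.0487
side 1598 V [ 0.0057 -0.0066] size [0.049 0.146] yaw -7.5 zmax 0.0471
```

View pics/vside10.png

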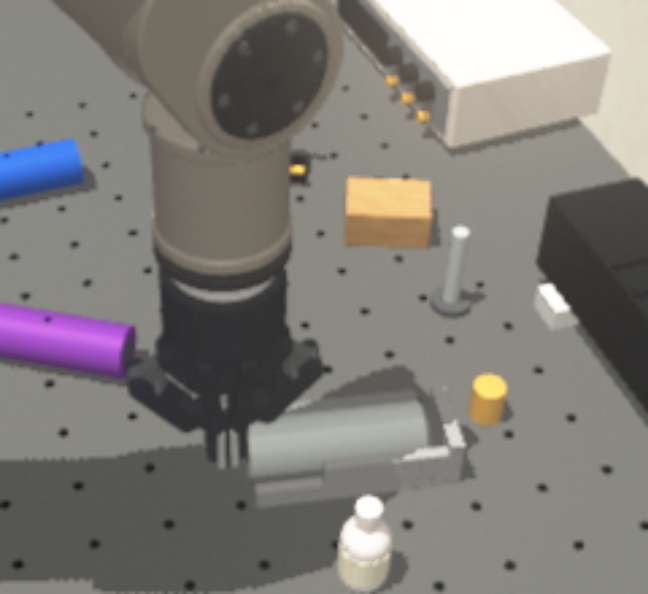

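The bar slides along the groove, with its far end about 14 mm short of the plate at about (430,430). I push the remainder, ending gently and watching the force.

>>> {"op": "play_rows", "data": {
  "deltas": [
    [0, [-1, 3, 0], [0, 0, 0]],
    [0, [-1, 6, 0], [0, 0, 0]],
    [0, [-2, 8, 0], [0, 0, 0]],
    [0, [-2, 10, 0], [0, 0, 0]],
    [0, [-2, 11, 0], [0, 0, 0]],
    [0, [-2, 12, 0], [0, 0, 0]]
  ]
}}

```text
clock: 15.0
tcp_pos: [0.5399, -0.1262, -0.017]
orientation: [-2.395, -2.031, 0.005]
contact_force: [-2.2, 0.6, -1.0]
grip_width: -0.0003
```

>>> {"op": "play_rows", "data": {
  "deltas": [
    [0, [0, 1, 0], [0, 0, 0]],
    [0, [0, 1.5, 0], [0, 0, 0]],
    [0, [0, 2, 0], [0, 0, 0]]
  ]
}}

```text
clock: 15.38
tcp_pos: [0.5405, -0.1263, -0.0171]
orientation: [-2.394, -2.03, 0.008]
contact_force: [-7.7, 2.5, 3.8]
grip_width: -0.0
```

>>> {"op": "play_rows", "data": {
  "deltas": [
    [0, [0, 1, 0], [0, 0, 0]],
    [0, [0, 1.5, 0], [0, 0, 0]]
  ]
}}

```text
clock: 15.62
tcp_pos: [0.5403, -0.1264, -0.0172]
orientation: [-2.392, -2.029, 0.012]
contact_force: [-7.7, 1.7, 5.2]
grip_width: 0.0001
```

The tool stalls at x = 0.540 under about 8 N, so the bar is against the stop. I back off and rise clear.

>>> {"op": "play_rows", "data": {
  "deltas": [
    [0, [0, -8, 0], [0, 0, 0]],
    [0, [0, -25, 0], [0, 0, 0]],
    [0, [0, -45, 0], [0, 0, 0]],
    [0, [0, -60, -30], [0, 0, 0]],
    [0, [0, -90, -80], [0, 0, 0]],
    [0, [0, -140, -120], [0, 0, 0]],
    [0, [0, -180, -120], [0, 0, 0]],
    [0, [0, -180, -120], [0, 0, 0]]
  ]
}}

```text
clock: 16.62
tcp_pos: [0.3617, -0.0976, 0.1048]
orientation: [-2.395, -2.03, 0.014]
contact_force: [1.3, 0.3, -0.6]
grip_width: -0.0004
```

```bash
python3 - <<'E'
from h import *
goal(-.2,.0,.1);look('11',True)
p=cv2.imread("pics/top11.png");s=cv2.imread("pics/side11.png")
cv2.imwrite("pics/fin.png",np.vstack([cv2.resize(p[140:230,280:440],(640,360)),cv2.resize(s[210:300,270:430],(640,240))]))
E
```

```text
t 16.625 tcp [ 0.3617 -0.0976  0.1048] V [-0.2488 -0.0005] F [ 1.3  0.3 -0.6] w -0.00040684306332022124
shift [ 0.6 48.9  4.4] turn [-0.007  0.005 -0.002]
top 992 V [ 0.0095 -0.0039] size [0.051 0.131] yaw -10.1 zmax 0.0484
side 1608 V [ 0.0114 -0.0037] size [0.053 0.132] yaw -8.1 zmax 0.047
```

View pics/fin.png

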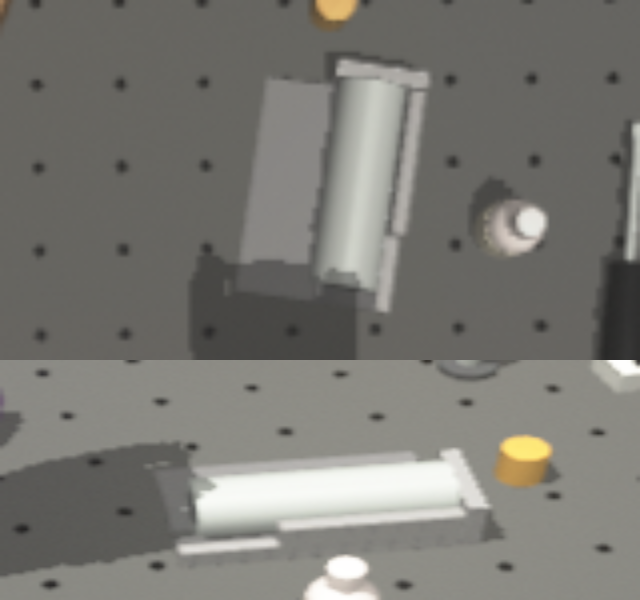

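The bar lies in the groove with its end flush to the stop plate, at (375,75) in the top half and (460,480) in the lower half. No tool is near it, and the dropper and spacer are in place. I hand in.

```bash
python3 -c "
from bench import r
print(r.hand_in())"
```

```text
the job is handed in; nothing more can be done
None
```

The job is done and handed in at about 16.7 s on the robot's clock. I pushed the bar with spread fingers across the bench and up the ramp until it dropped into the groove. It landed at about x = -36 mm. I then pushed its open end with shut fingers until it met the stop plate.

**Last checks**
- **At the stop:** the tool stalled under about 8 N. Working back from its position, the bar's centre is at about x = +3 mm, against +5 mm ideal. That is within the calibration error.
- **At rest:** both final views show the bar in the groove with its end flush with the plate and nothing near it. Its top is about 47–48 mm above the bench, where 46 mm is expected.
- **Bystanders:** I saw none touched or out of place, but I did not measure their final positions.

**What disagreed**
- **Fingertip height:** the fingertips sat 37–43 mm higher than the reported TCP implied. My first approach therefore passed over the bar without moving it. I corrected for this from the camera measurements.
- **Final bar fit:** it included pixels of the stop and wall, with a size of 131 × 51 mm. Its centre of about (10, -4) mm is therefore biased, and I relied on the stall and the pictures instead.

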